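Measure a wood sample with the bench moisture meter

TASK

Test the longer of the two wooden blocks that stand on edge in the little rack: lift it out, lay it down on its broad face on the bench and let go, then take it again across its width and lay it flat on the meter's steel plate, lengthways between the two black lips, and let go. Then set the meter's selector to the fourth click clockwise from its stop, press the round button right down and let it spring back. Leave the other block and everything else where it stands.

Things in the scene. Friction and masses are not known exactly. Their poses are not given: they have to be found in the camera images.
- long_block_center (a point): Centre of the longer block, the one to be tested: pale solid wood, 85 mm long, 45 mm wide, 22 mm thick, 40 to 85 g. Its y axis runs along the 85 mm length, its x axis along the 45 mm width, its z axis through the 22 mm thickness. At the start it stands on a long edge in one of the two slots of the rack (x axis upright, either slot), its top 51 mm above the bench. From standing on edge on the bench it tips over on to its broad face when its top is pushed sideways.
- short_block_center (a point): Centre of the other, shorter block: wood, 70 mm long (y axis), 35 mm wide (x axis), 18 mm thick (z axis), standing on edge in the other slot. To be left there.
- rack: Low plywood rack fixed to the bench, 100 mm (x) by 134 mm (y), origin at the centre of its underside. Floor 6 mm high; two slots along its x axis, 28 mm wide, centred at y = -33 and y = +33 mm, each between strips 5 mm thick whose tops are 17 mm above the bench. The slots are open at the ends.
- meter: Bench moisture meter, a grey box fixed to the bench, 190 mm (x) by 160 mm (y), flat top 45 mm above the bench; origin at the centre of its underside, z up. On its top: the steel plate at its left (y = +43 mm), the selector at (x = -35, y = -40 mm), the round button at (x = 62, y = -50 mm), a dark flat display window between.
- tray_center (a point): Centre of the upper face of the meter's steel plate, 47 mm above the bench. The plate is 116 mm (x) by 56 mm (y); at its two x ends stand black lips 7 mm thick, 7 mm higher than the plate, with 102 mm between them. Its long sides are open. Axes parallel to the meter's; the block belongs with its length along this x axis.
- selector_grip (a point): On the turning axis of the selector, halfway up its finger bar, 63 mm above the bench. Black dial: a disc 54 mm across whose top is 52 mm above the bench, and on it an upright finger bar 46 mm long, 12 mm thick, from 52 to 74 mm above the bench. The point turns with the dial: its x axis runs along the bar to the end with the white pointer line, z up. At the stop the pointer is turned 1.222 rad anticlockwise (seen from above) from the meter's x axis.
- selector (a joint): Angle of the selector in rad: 0 at its stop (pointer at the long white bar of the scale), growing clockwise seen from above, up to 2.443 at the other end. A click every 0.349 rad (8 positions, each with a white bar on the top); the fourth click is 1.396. Left at the stop or within the first two clicks at the start. The detent pulls the dial to the nearest click when it is let go; turning it takes up to about 0.1 N m.
- read_button (a joint): Travel of the round button in m: 0 up, 0.006 fully pressed; a spring (5 N when fully down) lifts it again.
- read_button_top (a point): Centre of the top face of the round button (28 mm across, grey, in a black collar) when it is up; pressed straight down.
- sanding_block: Cork sanding block 62 x 112 x 32 mm on the bench, origin at the centre of its underside, y along its length. Leave it.
- pva_bottle: White glue bottle, 58 mm across, 181 mm tall, origin at the centre of its foot. Leave it.
- spray_can: Spray can, 69 mm across, 225 mm tall, origin at the centre of its foot. Leave it.
- tape_measure: Tape measure 34 x 95 x 64 mm, origin at the centre of its underside. Leave it.
- screwdriver_amber: Screwdriver with a clear amber handle, 190 mm long, 26 mm thick, lying on the bench, origin at its middle, underneath. Leave it.
Mind the look-alikes: they are no part of the job. Leave any turquoise look-alike of the part that bears long_block_center alone.

How it is judged:
By the outcome, as a careful person would: the job done as asked, in the order asked, and still so for the second after the job is handed in, with the robot touching nothing.
It also fails if it takes over 64 s, if anything falls off the work surface, if the arm or the gripper's body presses on something with over 40 N, if the wrist force passes 120 N, or if a joint passes its speed limit or range.

ROBOT

A 7-joint arm with a two-finger parallel gripper is mounted at the origin on the work surface; the furniture and walls round the work are solid. World frame = base frame: x ahead of the robot, y to its left, z up, the work surface at z = 0. Lengths are in m, angles in rad, forces in N, time in s.
With the tool pointing down it reaches from about 0.4 to 0.85 m from the base axis. Payload 10.4 kg.
Tool frame: the origin (TCP) lies midway between the tips of the shut fingers; the grasp point (between the pads) lies 19 mm behind it; z points along the fingers, y is the line along which they close (so a half turn about z gives the same grasp; the last joint's range is limited). The gripper opens to 87 mm and grips with 3 to 60 N. Pads are 19 mm wide; open, the fingers measure 117 mm over their backs; the gripper's body (75 mm by 190 mm) begins 51 mm behind the grasp point.
Start: joints at [1.096, 0.332, -0.065, 1.46, 0.022, 1.35, -0.088], TCP at [0.273, -0.562, 0.223] pointing down, gripper open.
Joint ranges: [-2.6, 2.6], [-0.5, 2.12], [-1.47, 1.34], [0.16, 2.42], [-1.27, 4.41], [0.06, 2.06], [-2.6, 2.6]. Speed limits (rad/s): [2.22, 2.22, 2.79, 2.79, 3.14, 3.14, 3.14].

INTERFACE

Orientations are given as a unit quaternion [x, y, z, w].
In Python, from bench import sensors, eyes, order gives the robot as it stands.
- The arm moves only by the tool arm_command, never from a script. Its argument "steps" is a list of rows, each an object with "rot": the turn, a rotation vector about the world's x, y, z in degrees, a list of three; "slide": the shift along the world's x, y, z in m, a list of three; "grip": the opening, from 0 (shut) to 1 (fully open). A call has exactly 8 rows; each row shifts and turns the commanded pose from where the row before left it; what a row does not reach is not made up. A row lasts 1/8 s, in which the tool goes at most 62.5 mm and 10.7 degrees, less where a joint would pass 70% of its speed; a pose out of reach is approached as far as the arm can. A call with a gripper value outside its range is refused whole. The fingers move at their own pace and stop on an object; "newtons" is the grip in N (left out, the last holds). Time passes only in rows, so rows that do not move let the fingers close, or fill a call up. It gives the time, the measured TCP pose, the force, the opening and the grip force at its end, in the units of the state.
- sensors.read_state(): the state, without advancing time (a new reading comes with each control period).
- eyes.camera(name): name is "scene" or "top" or "wrist"; returns a dict with "pixels" (420x560x3 uint8, red, green, blue), "intrinsics" (3x3 intrinsics, pixels), "k1" (the pictures are not rectified: a ray, as slopes to the right and down, at radius r is drawn at 1 + k1 r^2 times it, then the intrinsics apply), "pose" (4x4, takes a point from camera to world coordinates). Camera axes: x right, y down, z forward; pixel columns grow to the right and rows downward; lengths in m; the calibration is good to about 2 mm. A picture is of the moment at which its call begins. There is no depth.
- order.close_job(): hands the job in; it is judged then, once.
Trained networks look in a picture, given as the dict that the camera call returned (one of the last four; its "shot" number tells which), for a name from the list of things; names that differ only in an ending like _2 or _b are one class to them, and where a whole thing is asked for, a point or a joint stands for the part that bears it (a point fixed in the world has none). Each returns a list of dicts, best first, with "conf" (0 to 1); they miss things now and then, are a little off and sometimes report something else, mostly with a low value. They report only what shows in the picture. A call takes as long as a camera call. They do not tell look-alikes from the thing itself.
- eyes.look_for(name, picture): "bbox" ([left, top, right, bottom] in pixels, round what is visible of it).
The state is a dict: "time": time; "joint_positions": joint angles; "joint_vel": joint speeds; "joint_torque": joint torques, N m; "ee_pos": TCP position; "eef_rot": TCP orientation; "ft_force": force on the tool from outside, world axes, zero at the start; "torque": the same for the moment, N m; "width": finger opening in m; "grip_force": force on a finger pad.
Only numpy, scipy, OpenCV 4.12 (cv2) and the standard library are available. Lean on these libraries where they do the work, as an engineer would, in place of code of your own. Each camera call takes 0.05 s, during which the arm holds its last target. There are 200 camera calls.

## Working session

There is one attempt and no reset: what is moved stays moved. The work goes in short steps, Python scripts to look and compute and a tool call to move; the robot and the scene stay as the last step left them, time stands still between calls to the robot, and variables do not carry over. Pictures are saved under pics/ and viewed, at most 10 in all, crops included, and the job is handed in when it is done.

Besides the shell and the picture viewer there is one more tool, called after "Call:" by a JSON object that holds its "api" and its "payload". arm_command: Moves the arm, as the interface text tells. Its arguments: {"type":"object","properties":{"steps":{"type":"array","items":{"type":"object","properties":{"rot":{"type":"array","items":{"type":"number"}},"slide":{"type":"array","items":{"type":"number"}},"grip":{"type":"number"}}}},"newtons":{"type":"number"}},"required":["steps"]}

```bash
mkdir -p pics; ls; cat > h.py <<'E'
import numpy as np, cv2
from bench import sensors, eyes, order
def ray(p,uv):
    K=p["intrinsics"];k=p["k1"]
    d=np.array([(uv[0]-K[0][2])/K[0][0],(uv[1]-K[1][2])/K[1][1]]);s=d.copy()
    for _ in range(20): s=d/(1+k*(s@s))
    T=np.array(p["pose"]); return T[:3,3],T[:3,:3]@np.array([s[0],s[1],1])
def at(p,uv,z):
    o,d=ray(p,uv); return o+d*(z-o[2])/d[2]
def proj(p,X):
    T=np.array(p["pose"]);c=T[:3,:3].T@(np.array(X)-T[:3,3]);s=c[:2]/c[2];s=s*(1+p["k1"]*(s@s));K=p["intrinsics"]
    return np.array([K[0][0]*s[0]+K[0][2],K[1][1]*s[1]+K[1][2]])
def save(p,n,box=None,f=1):
    im=p["pixels"][...,::-1]
    if box: im=im[box[1]:box[3],box[0]:box[2]]
    cv2.imwrite("pics/"+n,cv2.resize(im,None,fx=f,fy=f,interpolation=cv2.INTER_CUBIC))
E
python3 - <<'E'
from h import *
s=sensors.read_state();print(s)
for c in ["top","scene"]:
    p=eyes.camera(c);save(p,c+".png",f=1.4);print(c,np.round(p["pose"],3).tolist(),p["k1"],np.round(p["intrinsics"],0).tolist())
    for n in ["long_block_center","short_block_center","rack","meter","selector","read_button","tape_measure","sanding_block","pva_bottle","spray_can"]:
        for d in eyes.look_for(n,p)[:3]: print(n,np.round(d["bbox"]),round(d["conf"],2),np.round(at(p,[(d["bbox"][0]+d["bbox"][2])/2,(d["bbox"][1]+d["bbox"][3])/2],.04),3))
E
```

```text
pics
{'time': 0.0, 'joint_positions': array([ 1.09639433,  0.33288397, -0.06471055,  1.46092011,  0.0215813 ,
        1.34987007, -0.08849549]), 'joint_vel': array([-6.58339685e-04,  1.27229867e-03,  2.16758372e-03, -5.07813918e-04,
        1.21350597e-03,  4.55100270e-05, -1.90379952e-04]), 'joint_torque': array([ 2.12912455e-03, -6.23259330e+01,  2.58013560e-02, -3.89882755e+01,
       -6.12504291e-02,  4.01040958e-02,  1.63337154e-04]), 'ee_pos': array([ 0.27271322, -0.56195268,  0.22175652]), 'eef_rot': array([ 9.74588996e-01,  2.23999572e-01, -1.75008736e-04, -6.71012890e-04]), 'ft_force': array([ 0.50487426,  0.03156628, -0.70826093]), 'torque': array([-0.01452609,  0.04418699,  0.04006773]), 'grip_force': 0.0, 'width': 0.08765139946233644}
top [[0.016, -0.996, 0.084, 0.442], [-1.0, -0.015, 0.019, -0.022], [-0.018, -0.085, -0.996, 0.998], [0.0, 0.0, 0.0, 1.0]] -0.005360836036071132 [[411.0, 0.0, 280.0], [0.0, 411.0, 202.0], [0.0, 0.0, 1.0]]
long_block_center [372. 296. 394. 337.] 0.86 [ 0.265 -0.242  0.04 ]
long_block_center [203. 193. 230. 223.] 0.64 [0.507 0.145 0.04 ]
long_b
[... 1005 characters left out ...]
 167. 316. 193.] 0.65 [ 0.535 -0.169  0.04 ]
long_block_center [341. 200. 372. 243.] 0.59 [ 0.332 -0.139  0.04 ]
short_block_center [312. 155. 330. 179.] 0.56 [ 0.535 -0.243  0.04 ]
rack [222. 238. 245. 260.] 0.73 [0.515 0.146 0.04 ]
rack [286. 163. 337. 194.] 0.6 [ 0.527 -0.185  0.04 ]
meter [166. 222. 266. 309.] 0.83 [0.513 0.209 0.04 ]
selector [225. 242. 244. 261.] 0.8 [0.508 0.149 0.04 ]
tape_measure [232. 148. 260. 173.] 0.61 [ 0.731 -0.111  0.04 ]
tape_measure [168. 222. 264. 306.] 0.19 [0.515 0.206 0.04 ]
sanding_block [230. 175. 272. 212.] 0.96 [ 0.619 -0.021  0.04 ]
pva_bottle [167. 171. 190. 221.] 0.57 [0.769 0.125 0.04 ]
spray_can [192. 121. 226. 192.] 0.89 [ 0.831 -0.045  0.04 ]
```

View pics/top.png

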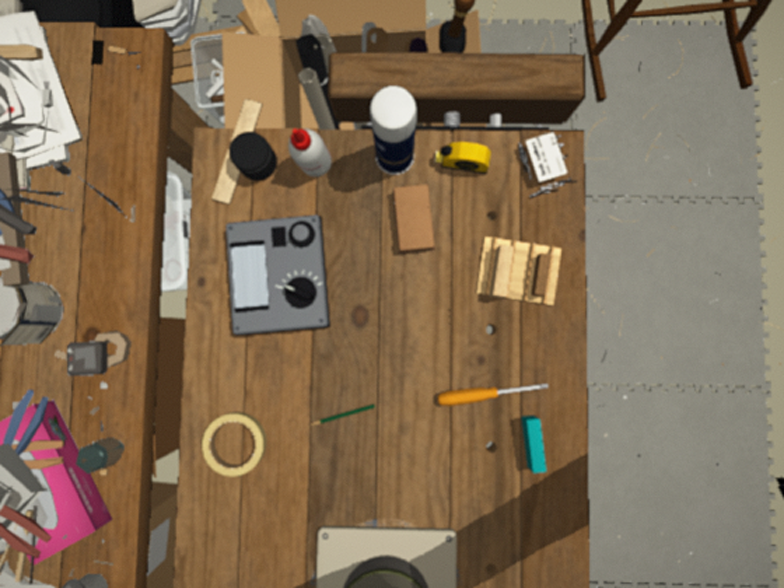

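View pics/scene.png

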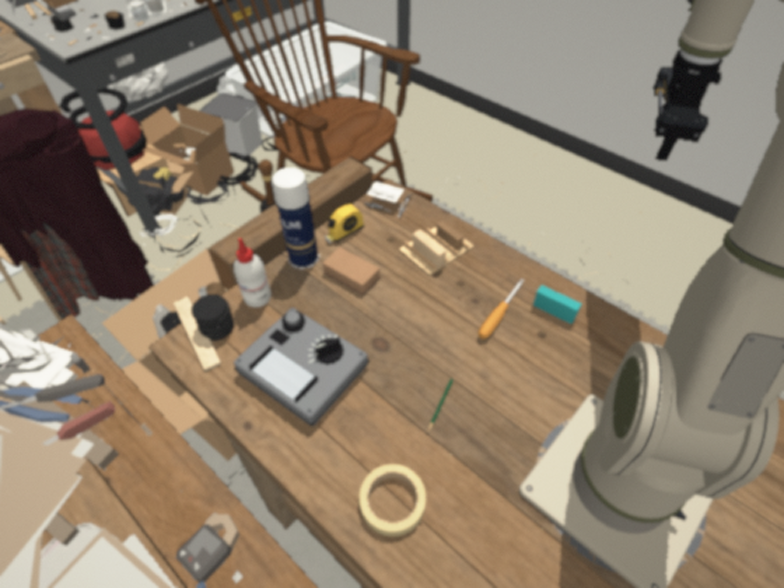

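The top view shows three candidates: the turquoise block at (382,316) on the bench, the pale block in the rack's left slot (359,194), and the dark brown block in the right slot (386,197). By the description I choose the pale one, and I'll check it in a close crop.

Call:
{"api": "arm_command", "payload": {"steps": [{"slide":[0.01,0.02,0.03],"rot":[0,0,-3.5],"grip":1},{"slide":[0.03,0.045,0.02],"rot":[0,0,-3.5],"grip":1},{"slide":[0.03,0.045,0.02],"rot":[0,0,-3.5],"grip":1},{"slide":[0.03,0.045,0.02],"rot":[0,0,-3.5],"grip":1},{"slide":[0.03,0.045,0],"rot":[0,0,-3.5],"grip":1},{"slide":[0.03,0.045,0],"rot":[0,0,-3.5],"grip":1},{"slide":[0.03,0.045,0],"rot":[0,0,-3.5],"grip":1},{"slide":[0.03,0.045,0],"rot":[0,0,-3.5],"grip":1}]}}

```text
time: 2.1
ee_pos: [0.4936, -0.2258, 0.3128]
eef_rot: [1.0, -0.02, 0.0, 0.0]
ft_force: [1.8, -0.3, -0.1]
width: 0.0868
grip_force: 0.0
```

```bash
python3 - <<'E'
from h import *
s=sensors.read_state();print(s["time"],s["ee_pos"],s["eef_rot"],s["joint_positions"])
p=eyes.camera("wrist");save(p,"w1.png",f=1.4);print(np.round(p["pose"],3).tolist(),p["intrinsics"])
for n in ["long_block_center","short_block_center","rack"]:
        for d in eyes.look_for(n,p)[:3]: print(n,np.round(d["bbox"]),round(d["conf"],2))
E
```

```text
2.1 [ 0.49361196 -0.22583522  0.31284835] [ 9.99808274e-01 -1.95775463e-02  2.58973724e-04  2.59668628e-04] [ 0.62274683  0.13391506 -0.30945789  1.51901663  0.04113784  1.49436846
 -1.29718205]
[[-0.039, -0.966, -0.256, 0.564], [-0.999, 0.037, 0.01, -0.228], [0.0, 0.256, -0.967, 0.475], [0.0, 0.0, 0.0, 1.0]] [[329.41897906   0.         277.61620392]
 [  0.         329.41897906 212.49770056]
 [  0.           0.           1.        ]]
long_block_center [283. 301. 298. 335.] 0.86
long_block_center [234. 103. 258. 175.] 0.75
short_block_center [290. 114. 310. 169.] 0.78
rack [224.  95. 326. 171.] 0.7
```

View pics/w1.png

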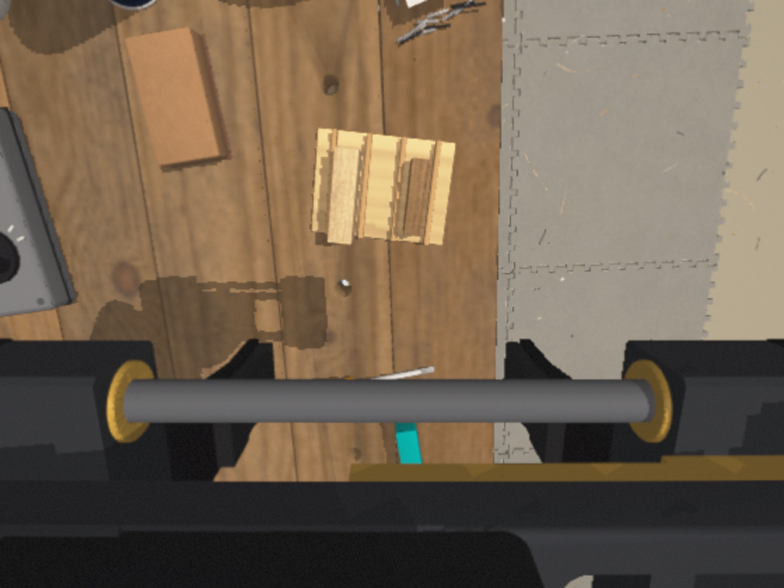

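The wrist view shows the pale, longer block at native pixels (234–258, 103–175), the brown short one at (290–310, 114–169), and the turquoise look-alike at (290,318). Next comes a close crop to confirm and to get the corners.

```bash
python3 - <<'E'
from h import *
p=eyes.camera("wrist");save(p,"w2.png",[210,85,340,180],6)
q=lambda l,z:np.array([at(p,np.array(u)/1.4,z)[:2] for u in l])
b=q([(334,147),(359,147),(351,244),(327,243)],.051);print(b.round(4),b.mean(0))
r=q([(318,129),(455,142),(442,245),(312,231)],.017);print(r.round(4),r.mean(0),np.linalg.norm(r-np.roll(r,1,0),axis=1))
E
```

```text
[[ 0.5892 -0.1813]
 [ 0.5884 -0.2032]
 [ 0.5034 -0.1915]
 [ 0.5051 -0.1694]] [ 0.54654808 -0.18636809]
[[ 0.6079 -0.1635]
 [ 0.5919 -0.292 ]
 [ 0.4945 -0.2793]
 [ 0.5128 -0.1507]] [ 0.55177933 -0.22136928] [0.09589802 0.12946359 0.09818563 0.12988697]
```

View pics/w2.png

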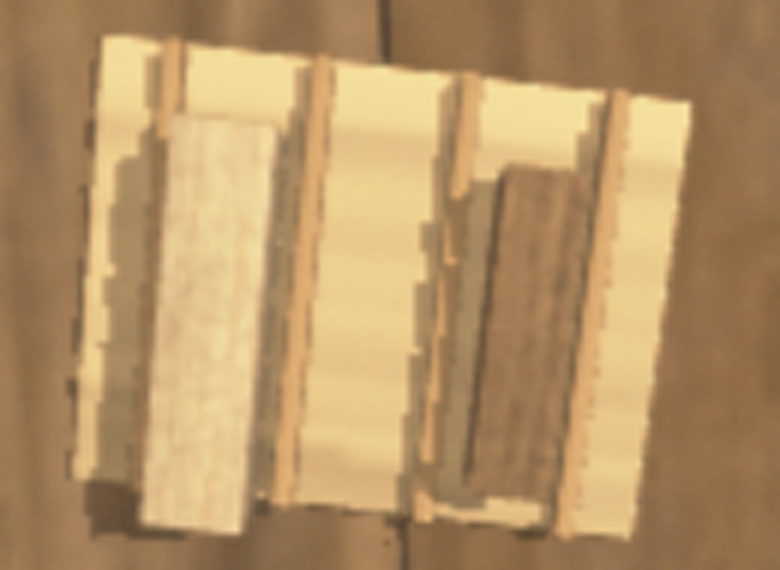

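The crop confirms it: the pale block, longer and wider, is at crop corners (172,118)–(245,533), and the shorter brown one is at (500,165)–(550,500). The pale one is at about (0.5465, -0.1865), yaw -7.6°. I'm approaching it half open, to clear the neighbour.

Call:
{"api": "arm_command", "payload": {"steps": [{"slide":[0.013,0.01,-0.04],"rot":[0,0,-2.7],"grip":0.52},{"slide":[0.013,0.01,-0.04],"rot":[0,0,-2.7],"grip":0.52},{"slide":[0.013,0.01,-0.04],"grip":0.52},{"slide":[0.014,0.009,-0.04],"grip":0.52},{"slide":[0,0,-0.04],"grip":0.52},{"slide":[0,0,-0.018],"grip":0.52},{"slide":[0,0,0],"grip":0.52},{"slide":[0,0,0],"grip":0.52}], "newtons": 20}}

```text
schema error: expected keys rot, slide, grip
```

```bash
python3 - <<'E'
from h import *
from scipy.spatial.transform import Rotation as R
s=sensors.read_state();print(s["time"],s["ee_pos"],R.from_quat(s["eef_rot"]).as_matrix().round(4),s["width"])
p=eyes.camera("wrist");save(p,"w3.png",f=1.4)
print(np.array(p["pose"]).round(3))
for n in ["long_block_center","short_block_center","rack"]:
        for d in eyes.look_for(n,p)[:2]: print(n,np.round(d["bbox"]),round(d["conf"],2))
# expected block top corners
c=np.array([.5465,-.1865]);a=np.radians(-7.6);u=np.array([np.cos(a),np.sin(a)]);v=np.array([-u[1],u[0]])
for i,j in [(1,1),(1,-1),(-1,-1),(-1,1)]: print(proj(p,[*(c+i*.0425*u+j*.011*v),.051])*1.4)
print(proj(p,s["ee_pos"])*1.4)
E
```

```text
2.35 [ 0.49261977 -0.2278771   0.31254496] [[ 9.993e-01 -3.670e-02 -2.000e-04]
 [-3.670e-02 -9.993e-01 -5.000e-04]
 [-2.000e-04  5.000e-04 -1.000e+00]] 0.08694837595790122
[[-0.036 -0.966 -0.256  0.563]
 [-0.999  0.035  0.009 -0.23 ]
 [ 0.     0.256 -0.967  0.475]
 [ 0.     0.     0.     1.   ]]
long_block_center [234. 105. 257. 174.] 0.98
long_block_center [282. 302. 295. 334.] 0.69
short_block_center [ 86.  15. 162. 119.] 0.64
short_block_center [289. 113. 311. 170.] 0.6
rack [223.  93. 323. 173.] 0.97
[331.90142917 145.31996742]
[356.94747086 147.83600173]
[349.69067583 243.94126458]
[325.89475785 241.6630391 ]
[389.97999741 366.75947307]
```

View pics/w3.png

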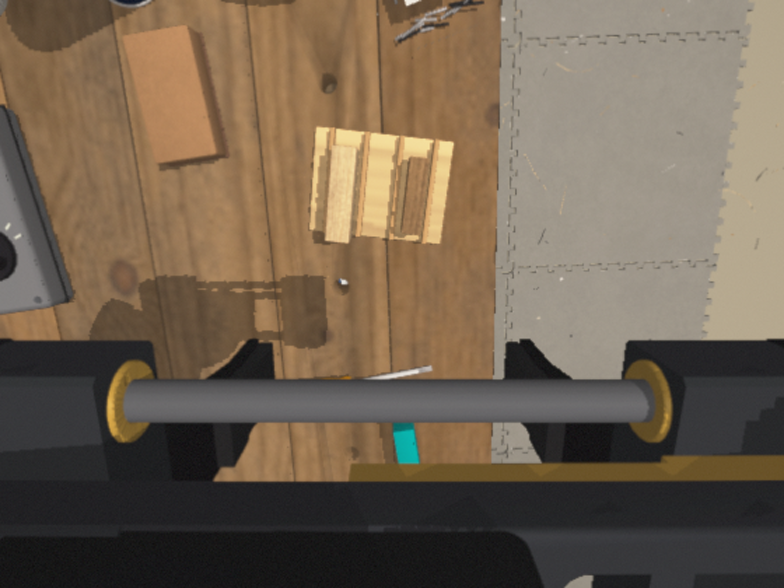

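The move was refused because every key is required. The unchanged view agrees with my estimate: the predicted corners fall on the block at (332–357, 145–243). I'll resend it with full rows.

Call:
{"api": "arm_command", "payload": {"steps": [{"slide":[0.013,0.01,-0.04],"rot":[0,0,-2.7],"grip":0.52},{"slide":[0.013,0.01,-0.04],"rot":[0,0,-2.8],"grip":0.52},{"slide":[0.014,0.01,-0.04],"rot":[0,0,0],"grip":0.52},{"slide":[0.014,0.011,-0.04],"rot":[0,0,0],"grip":0.52},{"slide":[0,0,-0.04],"rot":[0,0,0],"grip":0.52},{"slide":[0,0,-0.018],"rot":[0,0,0],"grip":0.52},{"slide":[0,0,0],"rot":[0,0,0],"grip":0.52},{"slide":[0,0,0],"rot":[0,0,0],"grip":0.52}], "newtons": 20}}

```text
time: 3.55
ee_pos: [0.5478, -0.187, 0.0964]
eef_rot: [0.998, -0.067, 0.001, 0.0]
ft_force: [-0.4, -0.4, 0.8]
width: 0.0454
grip_force: 0.0
```

```bash
python3 - <<'E'
from h import *
from scipy.spatial.transform import Rotation as R
s=sensors.read_state();print(s["time"],s["ee_pos"],R.from_quat(s["eef_rot"]).as_matrix().round(4),s["width"])
p=eyes.camera("wrist");save(p,"w4.png",f=1.4)
for n in ["long_block_center","short_block_center","rack"]:
        for d in eyes.look_for(n,p)[:2]: print(n,np.round(d["bbox"]),round(d["conf"],2))
c=np.array([.5465,-.1865]);a=np.radians(-7.6);u=np.array([np.cos(a),np.sin(a)]);v=np.array([-u[1],u[0]])
for i,j in [(1,1),(1,-1),(-1,-1),(-1,1)]: print(proj(p,[*(c+i*.0425*u+j*.011*v),.051])*1.4)
print(proj(p,s["ee_pos"])*1.4)
E
```

```text
3.55 [ 0.5477714  -0.18699498  0.09635048] [[ 9.911e-01 -1.332e-01  2.400e-03]
 [-1.332e-01 -9.911e-01 -1.000e-03]
 [ 2.500e-03  7.000e-04 -1.000e+00]] 0.04543466209738789
long_block_center [260. 162. 295. 274.] 0.7
short_block_center [348. 166. 396. 269.] 0.6
rack [233. 140. 411. 269.] 0.74
[364.85528926 242.10318381]
[413.50223337 242.07260191]
[411.26378925 411.96908859]
[367.19721448 411.99963588]
[390.22806024 366.69215194]
```

View pics/w4.png

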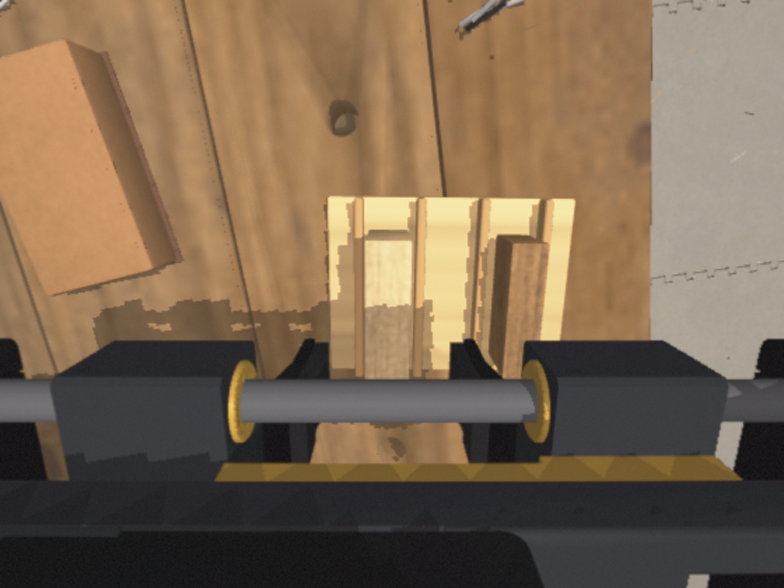

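The block top spans columns 365–412 and starts at row 240, as predicted, and it sits centred between the fingers. I'm going down and gripping.

Call:
{"api": "arm_command", "payload": {"steps": [{"slide":[0,0,-0.03],"rot":[0,0,0],"grip":0.52},{"slide":[0,0,-0.03],"rot":[0,0,0],"grip":0.52},{"slide":[0,0,-0.011],"rot":[0,0,0],"grip":0.52},{"slide":[0,0,0],"rot":[0,0,0],"grip":0.52},{"slide":[0,0,0],"rot":[0,0,0],"grip":0},{"slide":[0,0,0],"rot":[0,0,0],"grip":0},{"slide":[0,0,0],"rot":[0,0,0],"grip":0},{"slide":[0,0,0],"rot":[0,0,0],"grip":0}], "newtons": 20}}

```text
time: 4.75
ee_pos: [0.5472, -0.1864, 0.0241]
eef_rot: [0.998, -0.066, 0.0, 0.0]
ft_force: [-0.0, 0.7, 4.2]
width: 0.0219
grip_force: 20.0
```

Call:
{"api": "arm_command", "payload": {"steps": [{"slide":[0,0,0.03],"rot":[0,0,0],"grip":0},{"slide":[0,0,0.04],"rot":[0,0,0],"grip":0},{"slide":[-0.01,0.015,0.01],"rot":[0,0,0],"grip":0},{"slide":[-0.025,0.04,0],"rot":[0,0,3],"grip":0},{"slide":[-0.025,0.04,0],"rot":[0,0,3],"grip":0},{"slide":[-0.025,0.04,0],"rot":[0,0,1.6],"grip":0},{"slide":[-0.012,0.021,0],"rot":[0,0,0],"grip":0},{"slide":[0,0,0],"rot":[0,0,0],"grip":0}]}}

```text
time: 5.75
ee_pos: [0.4496, -0.0294, 0.1038]
eef_rot: [1.0, 0.001, 0.0, 0.0]
ft_force: [-0.0, -0.7, -1.1]
width: 0.0222
grip_force: 20.0
```

```bash
python3 - <<'E'
from h import *
s=sensors.read_state();print(s["time"],s["ee_pos"],s["eef_rot"],s["width"])
p=eyes.camera("top");cv2.imwrite("pics/t2raw.png",p["pixels"][...,::-1])
for n in ["meter","selector","read_button","long_block_center"]:
    for d in eyes.look_for(n,p)[:2]: print(n,np.round(d["bbox"]),round(d["conf"],2))
E
```

```text
5.75 [ 0.44961789 -0.02936091  0.10382197] [9.99999694e-01 6.99235326e-04 2.22820115e-04 2.69995921e-04] 0.02215376252833276
meter [164. 156. 234. 238.] 0.68
meter [340. 173. 400. 218.] 0.49
selector [204. 198. 228. 222.] 0.79
selector [342. 172. 401. 219.] 0.32
read_button [207. 162. 222. 174.] 0.67
long_block_center [383. 180. 394. 210.] 0.74
long_block_center [374. 298. 393. 338.] 0.65
```

Call:
{"api": "arm_command", "payload": {"steps": [{"slide":[0,0,-0.035],"rot":[0,0,0],"grip":0},{"slide":[0,0,-0.035],"rot":[0,0,0],"grip":0},{"slide":[0,0,-0.01],"rot":[0,0,0],"grip":0},{"slide":[0,0,-0.005],"rot":[0,0,0],"grip":0},{"slide":[0,0,-0.0005],"rot":[0,0,0],"grip":0},{"slide":[0,0,0],"rot":[0,0,0],"grip":0},{"slide":[0,0,0],"rot":[0,0,0],"grip":0.5},{"slide":[0,0,0],"rot":[0,0,0],"grip":0.5}]}}

```text
time: 7.0
ee_pos: [0.4502, -0.0303, 0.0185]
eef_rot: [1.0, -0.0, 0.0, 0.0]
ft_force: [0.0, -0.9, 0.3]
width: 0.0343
grip_force: 0.0
```

Call:
{"api": "arm_command", "payload": {"steps": [{"slide":[0,0,0],"rot":[0,0,0],"grip":0.5},{"slide":[0,0,0.02],"rot":[0,0,0],"grip":0.5},{"slide":[0,0,0.03],"rot":[0,0,0],"grip":0.5},{"slide":[0,0,0.01],"rot":[0,0,0],"grip":0},{"slide":[0,0.03,0],"rot":[0,0,0],"grip":0},{"slide":[0,0.02,0],"rot":[0,0,0],"grip":0},{"slide":[0,0,0],"rot":[0,0,0],"grip":0},{"slide":[0,0,0],"rot":[0,0,0],"grip":0}]}}

```text
time: 8.0
ee_pos: [0.4497, 0.0188, 0.0777]
eef_rot: [1.0, -0.0, -0.0, 0.0]
ft_force: [-0.2, 1.1, -0.2]
width: 0.004
grip_force: 0.0
```

```bash
python3 - <<'E'
from h import *
s=sensors.read_state();print(s["time"],s["ee_pos"],s["eef_rot"],s["width"],s["ft_force"])
p=eyes.camera("wrist")
for n in ["long_block_center"]:
    for d in eyes.look_for(n,p)[:3]: print(n,np.round(d["bbox"]),round(d["conf"],2))
for x,y in [(.492,-.018),(.492,-.04),(.407,-.04)]: print(proj(p,[x,y,.045]))
q=eyes.camera("scene"); a=save(p,"a.png");A=cv2.hconcat([p["pixels"][:,:,::-1],q["pixels"][:,:,::-1]])[:,:]
A=cv2.hconcat([p["pixels"][60:420,80:480,::-1],cv2.resize(q["pixels"][120:300,150:350,::-1],(400,360))]);cv2.imwrite("pics/c1.png",A)
E
```

```text
8.0 [0.44968304 0.01884425 0.07768089] [ 9.99999850e-01 -4.19724290e-04 -3.04145804e-04  1.78330764e-04] 0.003961123179643504 [-0.18125587  1.07012389 -0.20081439]
long_block_center [327. 163. 380. 243.] 0.69
[340.3786516  173.90624722]
[377.31818106 173.90947326]
[367.34350875 301.94922885]
```

View pics/c1.png

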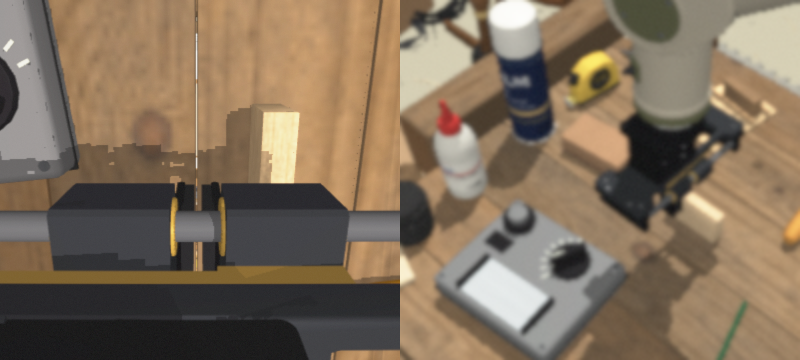

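The wrist crop (left) and scene crop (right) show the block standing free on edge at crop (280,145), with the closed fingers on its +y side. I'll push its top toward -y.

Call:
{"api": "arm_command", "payload": {"steps": [{"slide":[0,0,-0.025],"rot":[0,0,0],"grip":0},{"slide":[0,0,-0.017],"rot":[0,0,0],"grip":0},{"slide":[0,-0.012,0],"rot":[0,0,0],"grip":0},{"slide":[0,-0.008,0],"rot":[0,0,0],"grip":0},{"slide":[0,-0.008,0],"rot":[0,0,0],"grip":0},{"slide":[0,-0.008,0],"rot":[0,0,0],"grip":0},{"slide":[0,-0.008,0],"rot":[0,0,0],"grip":0},{"slide":[0,-0.008,0],"rot":[0,0,0],"grip":0}]}}

```text
time: 9.15
ee_pos: [0.4499, -0.0329, 0.0362]
eef_rot: [1.0, -0.0, 0.0, 0.0]
ft_force: [0.2, -0.3, 0.3]
width: 0.0007
grip_force: 0.0
```

Call:
{"api": "arm_command", "payload": {"steps": [{"slide":[0,0,0],"rot":[0,0,0],"grip":0},{"slide":[0,0,0.03],"rot":[0,0,0],"grip":0.5},{"slide":[-0.02,0,0.05],"rot":[0,0,0],"grip":1},{"slide":[-0.03,0,0.04],"rot":[0,0,0],"grip":1},{"slide":[-0.03,0,0.04],"rot":[0,0,0],"grip":1},{"slide":[0,0,0],"rot":[0,0,0],"grip":1},{"slide":[0,0,0],"rot":[0,0,0],"grip":1},{"slide":[0,0,0],"rot":[0,0,0],"grip":1}]}}

```text
time: 10.15
ee_pos: [0.3697, -0.0321, 0.195]
eef_rot: [1.0, 0.0, -0.001, -0.0]
ft_force: [0.2, 0.4, -0.8]
width: 0.0627
grip_force: 0.0
```

```bash
python3 - <<'E'
from h import *
s=sensors.read_state();print(s["time"],s["ee_pos"],s["eef_rot"],s["width"],s["ft_force"])
p=eyes.camera("wrist");save(p,"c2.png",f=1.4);print(np.array(p["pose"]).round(4).tolist())
for n in ["long_block_center","meter","selector","read_button"]:
    for d in eyes.look_for(n,p)[:3]: print(n,np.round(d["bbox"]),round(d["conf"],2))
np.savez("c2.npz",**{k:np.array(v) for k,v in p.items()})
E
```

```text
10.15 [ 0.36966975 -0.03208622  0.19499759] [ 9.99999420e-01  7.31901307e-05 -1.01967191e-03 -3.37876490e-04] 0.06265163233379904 [ 0.18102188  0.36218095 -0.76792875]
[[0.0005, -0.9661, -0.2581, 0.4404], [-1.0, -0.0008, 0.0009, -0.0317], [-0.0011, 0.2581, -0.9661, 0.3574], [0.0, 0.0, 0.0, 1.0]]
long_block_center [288.  70. 336. 160.] 0.95
meter [  2.   4. 142. 131.] 0.65
selector [16. 12. 97. 80.] 0.87
```

View pics/c2.png

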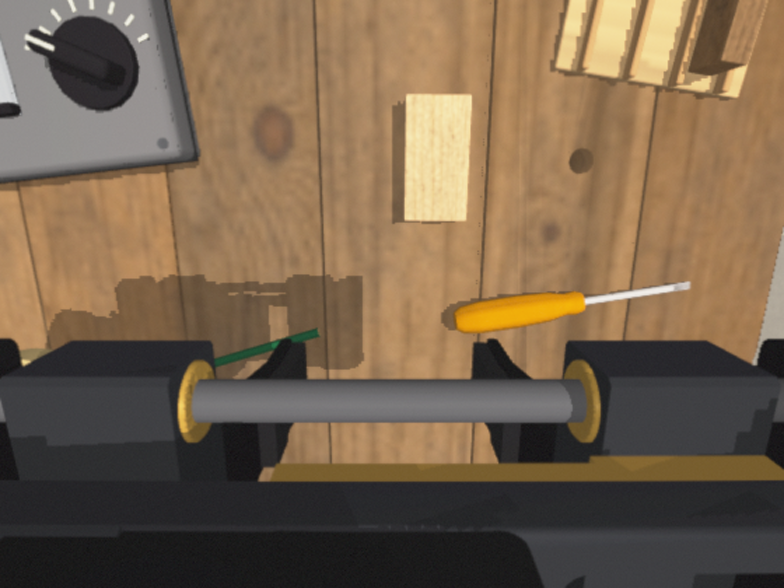

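The block lies flat on its broad face at image (405–472, 94–221), clear of everything.

```bash
cat >> h.py <<'E'
def rect(p,box,z,cond):
    im=np.array(p["pixels"]);l,t,r,b=box;m=np.zeros(im.shape[:2],np.uint8);m[t:b,l:r]=cond(cv2.cvtColor(im,cv2.COLOR_RGB2HSV).astype(int)[t:b,l:r])*255
    m=cv2.morphologyEx(m,cv2.MORPH_OPEN,np.ones((3,3)))
    c=max(cv2.findContours(m,cv2.RETR_EXTERNAL,cv2.CHAIN_APPROX_NONE)[0],key=cv2.contourArea)[:,0]
    w=np.array([at(p,u,z)[:2] for u in c]);return cv2.minAreaRect((w*1000).astype(np.float32)),cv2.boundingRect(c)
E
python3 - <<'E'
from h import *
p=dict(np.load("c2.npz"));p["k1"]=float(p["k1"])
hsv=cv2.cvtColor(p["pixels"],cv2.COLOR_RGB2HSV);print(hsv[110,310],hsv[110,350],hsv[110,284],hsv[110,270])
for v in (190,205,220): print(rect(p,(275,55,350,170),.022,lambda h:(h[...,2]>v)))
print([at(p,np.array(u)/1.4,.022)[:2].round(4) for u in [(405,94),(472,94),(467,220),(405,221)]])
E
```

```text
[ 23  75 244] [ 15 125 157] [ 15 110 128] [ 15 109 157]
(((450.7776794433594, -65.40007019042969), (86.43831634521484, 45.880767822265625), 0.5321237444877625), (289, 66, 49, 93))
(((450.87640380859375, -64.88703918457031), (44.616172790527344, 84.43401336669922), 89.7647705078125), (289, 67, 48, 91))
(((450.8514404296875, -64.87371826171875), (44.10874938964844, 84.33685302734375), 89.71722412109375), (289, 67, 48, 91))
[array([ 0.4928, -0.0423]), array([ 0.4929, -0.0875]), array([ 0.4086, -0.0878]), array([ 0.4079, -0.0431])]
```

Call:
{"api": "arm_command", "payload": {"steps": [{"slide":[0.02,-0.01,-0.04],"rot":[0,0,0],"grip":1},{"slide":[0.03,-0.012,-0.04],"rot":[0,0,0],"grip":1},{"slide":[0.031,-0.011,-0.04],"rot":[0,0,0],"grip":1},{"slide":[0,0,-0.04],"rot":[0,0,0],"grip":1},{"slide":[0,0,-0.022],"rot":[0,0,0],"grip":1},{"slide":[0,0,-0.009],"rot":[0,0,0],"grip":1},{"slide":[0,0,0],"rot":[0,0,0],"grip":1},{"slide":[0,0,0],"rot":[0,0,0],"grip":0}], "newtons": 20}}

```text
time: 11.4
ee_pos: [0.4516, -0.0654, 0.006]
eef_rot: [1.0, -0.0, 0.001, 0.0]
ft_force: [1.0, 1.1, 0.1]
width: 0.0823
grip_force: 0.0
```

Call:
{"api": "arm_command", "payload": {"steps": [{"slide":[0,0,0],"rot":[0,0,0],"grip":0},{"slide":[0,0,0],"rot":[0,0,0],"grip":0},{"slide":[0,0,0],"rot":[0,0,0],"grip":0},{"slide":[0,0,0],"rot":[0,0,0],"grip":0},{"slide":[0,0,0.02],"rot":[0,0,0],"grip":0},{"slide":[0,0,0.04],"rot":[0,0,0],"grip":0},{"slide":[0,0,0.05],"rot":[0,0,0],"grip":0},{"slide":[0,0,0.05],"rot":[0,0,0],"grip":0}]}}

```text
time: 12.4
ee_pos: [0.4505, -0.0652, 0.1665]
eef_rot: [1.0, -0.0, -0.0, -0.0]
ft_force: [0.8, -0.5, -0.6]
width: 0.045
grip_force: 20.0
```

Call:
{"api": "arm_command", "payload": {"steps": [{"slide":[0,0.03,0.03],"rot":[0,0,0],"grip":0},{"slide":[-0.01,0.045,0.03],"rot":[0,0,0],"grip":0},{"slide":[-0.01,0.045,0.03],"rot":[0,0,0],"grip":0},{"slide":[-0.01,0.045,0],"rot":[0,0,0],"grip":0},{"slide":[-0.01,0.045,0],"rot":[0,0,0],"grip":0},{"slide":[0,0.03,0],"rot":[0,0,0],"grip":0},{"slide":[0,0,0],"rot":[0,0,0],"grip":0},{"slide":[0,0,0],"rot":[0,0,0],"grip":0}]}}

```text
time: 13.4
ee_pos: [0.4109, 0.174, 0.2548]
eef_rot: [1.0, -0.0, -0.0, 0.0]
ft_force: [0.5, -0.4, -0.1]
width: 0.0444
grip_force: 20.0
```

```bash
python3 - <<'E'
from h import *
s=sensors.read_state();print(s["time"],s["ee_pos"],s["eef_rot"],s["width"],s["ft_force"],s["grip_force"])
p=eyes.camera("wrist");save(p,"m1.png",f=1.4)
for n in ["long_block_center","meter","selector","read_button"]:
    for d in eyes.look_for(n,p)[:3]: print(n,np.round(d["bbox"]),round(d["conf"],2))
np.savez("m1.npz",**{k:np.array(v) for k,v in p.items()})
E
```

```text
13.4 [0.41089386 0.1739685  0.25483617] [ 9.99999868e-01 -3.82533071e-04 -2.55413631e-04  2.30412506e-04] 0.044370280910845515 [ 0.49401183 -0.42039263 -0.09843772] 19.99071478843689
long_block_center [228. 181. 328. 333.] 0.87
meter [173.   0. 339. 165.] 0.88
selector [275.  74. 326. 131.] 0.59
read_button [178.   3. 340. 171.] 0.53
read_button [291.   0. 318.   9.] 0.52
```

View pics/m1.png

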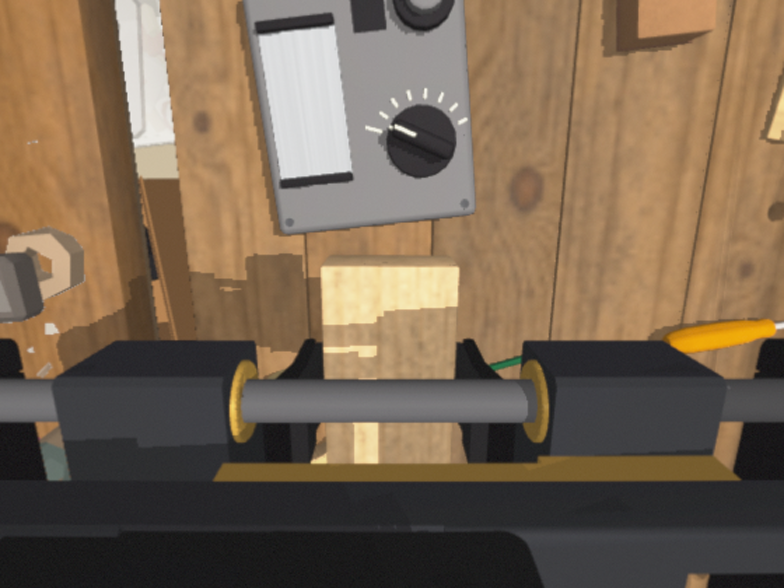

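The wrist view over the meter shows the block held level between the jaws. The plate's corners are about (259,33), (335,26), (353,174) and (281,180), the dial is at (421,141) and the button at (423,8). The pointer is near the first bars at the left. The pose follows from these.

```bash
python3 - <<'E'
from h import *
p=dict(np.load("m1.npz"));p["k1"]=float(p["k1"])
g=lambda u,z:at(p,np.array(u)/1.4,z)[:2]
for s,v in((30,170),(30,190),(30,205)):
    r,b=rect(p,(170,10,265,135),.047,lambda h:(h[...,2]>v)&(h[...,1]<s));print(r,np.array(b)*1.4)
P=np.array([g(u,.047) for u in[(259,33),(335,26),(353,174),(281,180)]]);print(P.round(4),P.mean(0))
d=(P[0]+P[1]-P[2]-P[3]);print("yaw",np.degrees(np.arctan2(d[1],d[0])))
a,b=g((284,234),.045),g((473,212),.045);print("front edge",a,b,np.linalg.norm(a-b),np.degrees(np.arctan2(*(a-b)[::-1]))-90)
c=np.array([g((421,137),.052)]);print("dial",c)
u,v=g((388,124),.074),g((417,136),.074);w=u-v;print("pointer",u,v,np.degrees(np.arctan2(w[1],w[0])))
print("button",g((423,3),.055))
# model check for candidates: bars
for q in [(373,129),(384,116),(393,103),(408,96),(425,93),(441,97),(453,106),(463,121)]:
    e=g(q,.045)-g((421,141),.05); print(np.degrees(np.arctan2(e[1],e[0])).round(1),end=" ")
E
```

```text
((532.473876953125, 236.077392578125), (101.25458526611328, 56.598289489746094), 6.0410284996032715) [259.   26.6  92.4 151.2]
((532.3831787109375, 236.35589599609375), (100.94542694091797, 55.69207763671875), 6.105967044830322) [259.   26.6  92.4 151.2]
((532.3787231445312, 236.30299377441406), (100.92239379882812, 55.330501556396484), 6.102334499359131) [260.4  26.6  91.  151.2]
[[0.581  0.2682]
 [0.5854 0.2131]
 [0.4822 0.2021]
 [0.4777 0.2583]] [0.53156941 0.23541842]
yaw 5.7603774127808265
front edge [0.4354587 0.2588508] [0.45289241 0.10725761] 0.15259235970809257 6.560380436682678
dial [[0.50902545 0.15013395]]
pointer [0.51601377 0.17488503] [0.50802716 0.1544312 ] 68.67086378404308
button [0.59756431 0.1504452 ]
76.0 56.8 37.6 17.1 -4.5 -25.0 -43.4 -65.2
```

Call:
{"api": "arm_command", "payload": {"steps": [{"slide":[0.03,0.015,0],"rot":[0,0,2],"grip":0},{"slide":[0.04,0.02,0],"rot":[0,0,2.1],"grip":0},{"slide":[0.035,0.02,-0.03],"rot":[0,0,2],"grip":0},{"slide":[0.016,0.007,-0.05],"rot":[0,0,0],"grip":0},{"slide":[0,0,-0.05],"rot":[0,0,0],"grip":0},{"slide":[0,0,-0.03],"rot":[0,0,0],"grip":0},{"slide":[0,0,-0.02],"rot":[0,0,0],"grip":0},{"slide":[0,0,0],"rot":[0,0,0],"grip":0}]}}

```text
time: 14.65
ee_pos: [0.5315, 0.2362, 0.0742]
eef_rot: [0.999, 0.053, -0.001, 0.0]
ft_force: [-0.2, 1.4, 0.2]
width: 0.0446
grip_force: 20.0
```

```bash
python3 - <<'E'
from h import *
s=sensors.read_state();print(s["time"],s["ee_pos"],s["eef_rot"],s["width"],s["ft_force"],s["grip_force"])
E
```

```text
14.65 [0.53148627 0.23616207 0.07422351] [ 9.98598565e-01  5.29155853e-02 -8.66779845e-04  3.10622584e-04] 0.04455584928197322 [-0.15594342  1.39277157  0.22182944] 19.990924894809723
```

Call:
{"api": "arm_command", "payload": {"steps": [{"slide":[0,0,-0.012],"rot":[0,0,0],"grip":0},{"slide":[0,0,-0.007],"rot":[0,0,0],"grip":0},{"slide":[0,0,-0.003],"rot":[0,0,0],"grip":0},{"slide":[0,0,0],"rot":[0,0,0],"grip":0},{"slide":[0,0,0],"rot":[0,0,0],"grip":0},{"slide":[0,0,0],"rot":[0,0,0],"grip":0},{"slide":[0,0,0],"rot":[0,0,0],"grip":0},{"slide":[0,0,0],"rot":[0,0,0],"grip":0}]}}

```text
time: 15.65
ee_pos: [0.5319, 0.2367, 0.0531]
eef_rot: [0.999, 0.053, 0.0, 0.0]
ft_force: [0.3, 0.2, -1.8]
width: 0.0451
grip_force: 20.0
```

Call:
{"api": "arm_command", "payload": {"steps": [{"slide":[0,0,-0.001],"rot":[0,0,0],"grip":0},{"slide":[0,0,0],"rot":[0,0,0],"grip":0},{"slide":[0,0,0],"rot":[0,0,0],"grip":0.7},{"slide":[0,0,0],"rot":[0,0,0],"grip":0.7},{"slide":[0,0,0],"rot":[0,0,0],"grip":0.7},{"slide":[0,0,0.02],"rot":[0,0,0],"grip":0.7},{"slide":[0,0,0.04],"rot":[0,0,0],"grip":0.7},{"slide":[0,0,0.05],"rot":[0,0,0],"grip":0.7}]}}

```text
time: 16.65
ee_pos: [0.5315, 0.2367, 0.1641]
eef_rot: [0.999, 0.053, -0.0, -0.0]
ft_force: [0.2, 0.7, 0.6]
width: 0.0609
grip_force: 0.0
```

Call:
{"api": "arm_command", "payload": {"steps": [{"slide":[-0.03,-0.02,0.03],"rot":[0,0,0],"grip":0.7},{"slide":[-0.04,-0.03,0.03],"rot":[0,0,0],"grip":0.7},{"slide":[-0.03,-0.02,0.03],"rot":[0,0,0],"grip":0.7},{"slide":[-0.02,-0.015,0],"rot":[0,0,0],"grip":0.4},{"slide":[0,0,0],"rot":[0,0,0],"grip":0.4},{"slide":[0,0,0],"rot":[0,0,0],"grip":0.4},{"slide":[0,0,0],"rot":[0,0,0],"grip":0.4},{"slide":[0,0,0],"rot":[0,0,0],"grip":0.4}]}}

```text
time: 17.65
ee_pos: [0.412, 0.1522, 0.2518]
eef_rot: [0.999, 0.054, -0.0, -0.0]
ft_force: [-0.2, -0.3, 0.6]
width: 0.0354
grip_force: 0.0
```

```bash
python3 - <<'E'
from h import *
s=sensors.read_state();print(s["time"],s["ee_pos"],s["eef_rot"],s["width"],s["ft_force"],s["grip_force"])
p=eyes.camera("wrist")
np.savez("m2.npz",**{k:np.array(v) for k,v in p.items()})
for n in ["long_block_center","meter","selector","read_button"]:
    for d in eyes.look_for(n,p)[:2]: print(n,np.round(d["bbox"]),round(d["conf"],2))
o=np.array([.5366,.1932]);a=np.radians(6.1);R=np.array([[np.cos(a),-np.sin(a)],[np.sin(a),np.cos(a)]])
im=p["pixels"][...,::-1].copy()
for q,z in [((-.035,-.04),.052),((.062,-.05),.055),((-.095,.08),.045),((-.095,-.08),.045),((.095,.08),.045),((.095,-.08),.045)]:
    u=proj(p,[*(o+R@np.array(q)),z]);print(q,u.round(1));cv2.circle(im,tuple(int(i) for i in u.round()),2,(0,0,255),-1)
cv2.imwrite("pics/m2.png",cv2.resize(im[0:280,130:520],None,fx=2,fy=2,interpolation=cv2.INTER_CUBIC))
E
```

```text
17.65 [0.41199315 0.1521907  0.25184628] [ 9.98566611e-01  5.35201214e-02 -4.43886211e-04 -3.49704855e-04] 0.03539499682146472 [-0.23676117 -0.31421126  0.56550916] 0.0
long_block_center [179.  13. 231. 114.] 0.94
meter [174.   0. 332. 159.] 0.89
meter [532.  63. 560. 136.] 0.41
selector [263.  76. 313. 131.] 0.76
selector [177.  18. 230. 114.] 0.68
read_button [291.   0. 316.  11.] 0.73
(-0.035, -0.04) [290.3 102.5]
(0.062, -0.05) [301.8  -3.2]
(-0.095, 0.08) [181.7 159.5]
(-0.095, -0.08) [325.4 159.6]
(0.095, 0.08) [167.8 -37.5]
(0.095, -0.08) [332.7 -37.6]
```

View pics/m2.png

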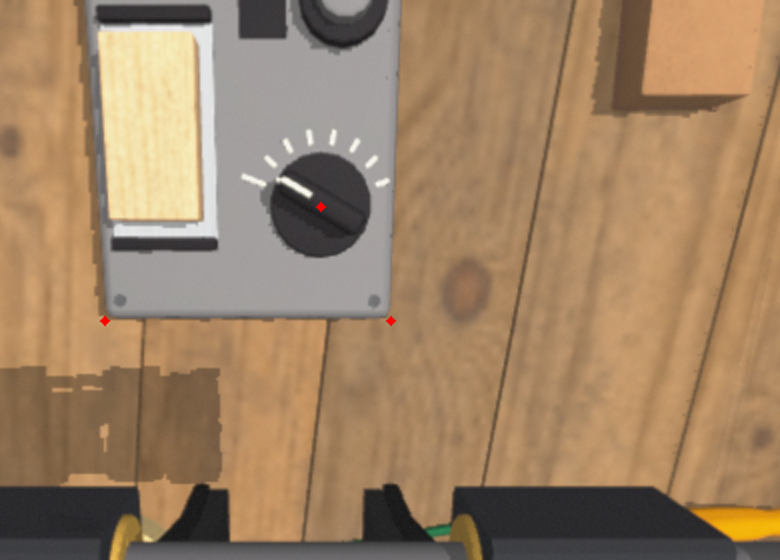

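The block lies flat on the plate between the two lips, and my meter model's marks sit within about 1 mm on the corners and dial axis. The pointer line runs from (280,180) to (310,195) in the crop. Now its angle.

```bash
cat >> h.py <<'E'
O=np.array([.5366,.1932]);A=np.radians(6.1);RM=np.array([[np.cos(A),-np.sin(A)],[np.sin(A),np.cos(A)]])
SEL=O+RM@[-.035,-.04]; BTN=O+RM@[.062,-.05]
def pointer(p):
    im=np.array(p["pixels"]);v=im.min(2);pts=[]
    for y,x in np.argwhere(v>120):
        w=at(p,(x,y),.074)[:2]
        if np.linalg.norm(w-SEL)<.0235: pts.append(w)
    pts=np.array(pts);m=pts.mean(0);e=np.linalg.svd(pts-m)[2][0];e*=np.sign(e@(m-SEL))
    f=lambda w:np.degrees(np.arctan2(w[1],w[0])-A)
    return len(pts),m-SEL,"from axis",f(m-SEL),"line",f(e),"-> sel deg",70-f(e)
E
python3 - <<'E'
from h import *
p=dict(np.load("m2.npz"));p["k1"]=float(p["k1"]);print(pointer(p),SEL,BTN)
E
```

```text
(77, array([0.00810773, 0.00853185]), 'from axis', np.float64(40.360044308788765), 'line', np.float64(97.3618023529928), '-> sel deg', np.float64(-27.361802352992797)) [0.50604873 0.14970724] [0.60356216 0.15007148]
```

```bash
cat >> h.py <<'E'
def pointer(p,thr=150):
    v=(np.array(p["pixels"]).min(2)>thr).astype(np.uint8);n,L,S,C=cv2.connectedComponentsWithStats(v)
    f=lambda w:np.degrees(np.arctan2(w[1],w[0])-A);out=[]
    for i in range(1,n):
        if S[i,4]<12 or S[i,4]>200: continue
        w=np.array([at(p,(x,y),.074)[:2] for y,x in np.argwhere(L==i)]);m=w.mean(0)-SEL
        if np.linalg.norm(m)<.045:
            e=np.linalg.svd(w-w.mean(0))[2][0];e*=np.sign(e@m);out.append((S[i,4],C[i].round(1).tolist(),(np.linalg.norm(m)*1000).round(1),"sel axis",(70-f(m)).round(1),"line",(70-f(e)).round(1)))
    return out
E
python3 - <<'E'
from h import *
p=dict(np.load("m2.npz"));p["k1"]=float(p["k1"])
for o in pointer(p): print(o)
E
python3 - <<'E'
from h import *
p=dict(np.load("m2.npz"));p["k1"]=float(p["k1"])
print(p["pixels"][86:100,266:290].min(2))
for t in (170,185,200):
  for o in pointer(p,t): print(t,o)
E
```

```text
[[159 159 159 154 121  70  46  46  49  46  46  46  48  54  57  57  57  57
   58  56  58  56  57  57]
 [158 159 158 137  87  70  66  52  55  54  52  48  47  48  53  55  57  57
   59  57  58  58  57  57]
 [159 159 175 147 112 145 150 114  83  63  58  56  51  47  47  47  51  56
   57  58  57  58  58  57]
 [154 144 207 221 202 226 230 224 175 111  74  59  56  54  51  49  48  47
   54  58  59  59  57  59]
 [131 129 176 188 176 227 236 237 231 204 144 101  72  62  55  52  48  45
   46  49  55  59  56  57]
 [111 100 109 121 103 142 190 231 236 234 228 204 145  94  67  57  55  51
   46  48  50  53  57  59]
 [105  76  60  63  52  66 104 156 210 232 236 235 228 178 111  74  60  56
   54  51  49  48  46  51]
 [ 92  58  43  38  38  45  57  78 115 158 210 233 237 231 204 146 101  71
   60  56  54  51  47  45]
 [ 89  53  43  37  39  43  45  48  60  79 120 181 230 236 235 229 203 144
   93  65  59  55  52  46]
 [ 72  45  45  35  35  40  42  43  46  51  64 100 153 210 232 236 235 228
  177 110  71  58  57  53]
 [ 62  44  42  38  33  32  37  38  41  44  47  56  78 115 156 210 233 237
  231 195 106  6
[... 2537 characters left out ...]
axis', np.float64(99.4), 'line', np.float64(103.5))
200 (np.int32(16), [273.5, 72.5], np.float64(31.3), 'sel axis', np.float64(36.6), 'line', np.float64(41.2))
200 (np.int32(16), [264.8, 80.2], np.float64(32.0), 'sel axis', np.float64(16.8), 'line', np.float64(22.4))
200 (np.int32(20), [315.3, 80.3], np.float64(30.1), 'sel axis', np.float64(120.5), 'line', np.float64(116.6))
200 (np.int32(28), [256.4, 89.6], np.float64(35.4), 'sel axis', np.float64(-2.7), 'line', np.float64(0.3))
200 (np.int32(42), [277.0, 92.5], np.float64(15.9), 'sel axis', np.float64(9.7), 'line', np.float64(7.4))
200 (np.int32(18), [320.8, 90.7], np.float64(30.5), 'sel axis', np.float64(141.5), 'line', np.float64(142.2))
```

The selector reads about 8°, just past the stop, so the bar runs at about 68° in the world frame. The fourth click needs about 72° clockwise. I'll align the tool over the dial.

Call:
{"api": "arm_command", "payload": {"steps": [{"slide":[0.015,0,0],"rot":[0,0,10],"grip":0.4},{"slide":[0.02,0,0],"rot":[0,0,10],"grip":0.4},{"slide":[0.02,0,-0.02],"rot":[0,0,10],"grip":0.4},{"slide":[0.02,-0.001,-0.03],"rot":[0,0,10],"grip":0.4},{"slide":[0.02,-0.001,-0.03],"rot":[0,0,10],"grip":0.4},{"slide":[0,0,-0.03],"rot":[0,0,10],"grip":0.4},{"slide":[0,0,-0.03],"rot":[0,0,2],"grip":0.4},{"slide":[0,0,0],"rot":[0,0,0],"grip":0.4}]}}

```text
time: 18.9
ee_pos: [0.5055, 0.1493, 0.1103]
eef_rot: [0.829, 0.56, -0.002, -0.001]
ft_force: [0.4, -0.5, 0.2]
width: 0.0346
grip_force: 0.0
```

```bash
cat > st.py <<'E'
from h import *
s=sensors.read_state();q=s["eef_rot"];print(s["time"],s["ee_pos"].round(4),"yaw",np.degrees(2*np.arctan2(q[1],q[0])).round(2),"tilt",q[2:].round(4),s["joint_positions"].round(2),s["width"].round(4),s["ft_force"].round(1),s["torque"].round(2),s["grip_force"])
E
python3 st.py
```

```text
Traceback (most recent call last):
  File "st.py", line 2, in <module>
    s=sensors.read_state();q=s["eef_rot"];print(s["time"],s["ee_pos"].round(4),"yaw",np.degrees(2*np.arctan2(q[1],q[0])).round(2),"tilt",q[2:].round(4),s["joint_positions"].round(2),s["width"].round(4),s["ft_force"].round(1),s["torque"].round(2),s["grip_force"])
                                                                                                                                                                                      ^^^^^^^^^^^^^^^^
AttributeError: 'float' object has no attribute 'round'
```

Call:
{"api": "arm_command", "payload": {"steps": [{"slide":[0.001,0,-0.025],"rot":[0,0,0],"grip":0.4},{"slide":[0,0,-0.02],"rot":[0,0,0],"grip":0.4},{"slide":[0,0,-0.01],"rot":[0,0,0],"grip":0.4},{"slide":[0,0,0],"rot":[0,0,0],"grip":0.4},{"slide":[0,0,0],"rot":[0,0,0],"grip":0},{"slide":[0,0,0],"rot":[0,0,0],"grip":0},{"slide":[0,0,0],"rot":[0,0,0],"grip":0},{"slide":[0,0,0],"rot":[0,0,0],"grip":0}], "newtons": 25}}

```text
time: 19.9
ee_pos: [0.5065, 0.1504, 0.0574]
eef_rot: [0.828, 0.56, -0.001, -0.001]
ft_force: [-7.9, -0.0, 8.4]
width: 0.0119
grip_force: 25.0
```

```bash
sed -i 's/s\["width"\].round(4)/s["width"]/' st.py; python3 st.py
```

```text
19.9 [0.5065 0.1504 0.0574] yaw 68.14 tilt [-0.0009 -0.0006] [ 0.31  0.4  -0.8   1.86  0.33  1.02 -1.01] 0.011934128889081724 [-7.9 -0.   8.4] [0.21 1.82 0.01] 24.971445500850677
```

Call:
{"api": "arm_command", "payload": {"steps": [{"slide":[-0.001,0,0.002],"rot":[0,0,0],"grip":0},{"slide":[0,0,0],"rot":[0,0,0],"grip":0},{"slide":[0,0,0],"rot":[0,0,-5],"grip":0},{"slide":[0,0,0],"rot":[0,0,-5],"grip":0},{"slide":[0,0,0],"rot":[0,0,-5],"grip":0},{"slide":[0,0,0],"rot":[0,0,-5],"grip":0},{"slide":[0,0,0],"rot":[0,0,0],"grip":0},{"slide":[0,0,0],"rot":[0,0,0],"grip":0}]}}

```text
time: 20.9
ee_pos: [0.5066, 0.1501, 0.0577]
eef_rot: [0.913, 0.408, 0.0, -0.001]
ft_force: [7.4, 5.0, -20.4]
width: 0.0117
grip_force: 25.0
```

```bash
python3 st.py
```

```text
20.9 [0.5066 0.1501 0.0577] yaw 48.11 tilt [ 0.0001 -0.0007] [ 0.26  0.38 -0.74  1.86  0.3   1.01 -1.33] 0.011719914568155557 [  7.4   5.  -20.4] [ 1.13 -1.63  0.  ] 24.96992290019989
```

Call:
{"api": "arm_command", "payload": {"steps": [{"slide":[0.0005,0.0003,-0.0014],"rot":[0,0,0],"grip":0},{"slide":[0,0,0],"rot":[0,0,-7],"grip":0},{"slide":[0,0,0],"rot":[0,0,-7],"grip":0},{"slide":[0,0,0],"rot":[0,0,-7],"grip":0},{"slide":[0,0,0],"rot":[0,0,-7],"grip":0},{"slide":[0,0,0],"rot":[0,0,-7],"grip":0},{"slide":[0,0,0],"rot":[0,0,0],"grip":0},{"slide":[0,0,0],"rot":[0,0,0],"grip":0}]}}

```text
time: 21.9
ee_pos: [0.5071, 0.1497, 0.0575]
eef_rot: [0.993, 0.115, -0.0, 0.0]
ft_force: [-2.5, -0.5, -3.8]
width: 0.0116
grip_force: 25.0
```

```bash
python3 st.py
```

```text
21.9 [0.5071 0.1497 0.0575] yaw 13.24 tilt [-0.0003  0.0003] [ 0.18  0.35 -0.63  1.87  0.25  1.   -1.9 ] 0.011586115576340551 [-2.5 -0.5 -3.8] [-0.16  0.43  0.13] 24.99869853258133
```

Call:
{"api": "arm_command", "payload": {"steps": [{"slide":[0,0,0],"rot":[0,0,-6],"grip":0},{"slide":[0,0,0],"rot":[0,0,-6],"grip":0},{"slide":[0,0,0],"rot":[0,0,-5],"grip":0},{"slide":[0,0,0],"rot":[0,0,0],"grip":0},{"slide":[0,0,0],"rot":[0,0,0],"grip":0.4},{"slide":[0,0,0],"rot":[0,0,0],"grip":0.4},{"slide":[0,0,0.03],"rot":[0,0,0],"grip":0.4},{"slide":[0,0,0.05],"rot":[0,0,0],"grip":0.4}]}}

```text
time: 22.9
ee_pos: [0.5067, 0.15, 0.1377]
eef_rot: [0.999, -0.033, -0.001, 0.0]
ft_force: [1.3, 0.4, 0.4]
width: 0.0337
grip_force: 0.0
```

Call:
{"api": "arm_command", "payload": {"steps": [{"slide":[-0.03,0,0.04],"rot":[0,0,0],"grip":0.4},{"slide":[-0.03,0,0.04],"rot":[0,0,3],"grip":0},{"slide":[-0.03,0,0.04],"rot":[0,0,4],"grip":0},{"slide":[0,0,0],"rot":[0,0,3],"grip":0},{"slide":[0,0,0],"rot":[0,0,0],"grip":0},{"slide":[0,0,0],"rot":[0,0,0],"grip":0},{"slide":[0,0,0],"rot":[0,0,0],"grip":0},{"slide":[0,0,0],"rot":[0,0,0],"grip":0}]}}

```text
time: 23.9
ee_pos: [0.4174, 0.15, 0.2573]
eef_rot: [0.999, 0.053, -0.0, -0.0]
ft_force: [0.4, 0.3, -0.2]
width: 0.0002
grip_force: 0.0
```

```bash
python3 st.py; python3 - <<'E'
from h import *
p=eyes.camera("wrist")
for n in ["long_block_center","read_button","selector"]:
    for d in eyes.look_for(n,p)[:2]: print(n,np.round(d["bbox"]),round(d["conf"],2))
print("btn pred",proj(p,[*BTN,.055]))
for o in pointer(p,185): print(o)
print(rect(p,(120,5,265,150),.069,lambda h:(h[...,2]>205)&(h[...,1]>40)))
E
```

```text
23.9 [0.4174 0.15   0.2573] yaw 6.08 tilt [-0.0004 -0.0001] [ 0.23 -0.07 -0.64  1.83 -0.04  1.37 -1.86] 0.00015266566693239274 [ 0.4  0.3 -0.2] [ 0.04 -0.02 -0.05] 0.0
long_block_center [178.  22. 229. 117.] 0.62
long_block_center [170.   1. 328. 165.] 0.36
read_button [282.   0. 314.  16.] 0.87
selector [529.  56. 560. 143.] 0.73
selector [260.  84. 313. 135.] 0.71
btn pred [298.23521191   4.78202159]
(np.int32(22), [281.5, 74.5], np.float64(30.9), 'sel axis', np.float64(57.9), 'line', np.float64(60.0))
(np.int32(21), [292.9, 74.3], np.float64(30.7), 'sel axis', np.float64(78.7), 'line', np.float64(78.7))
(np.int32(20), [270.8, 78.2], np.float64(31.8), 'sel axis', np.float64(37.8), 'line', np.float64(40.5))
(np.int32(22), [303.5, 78.0], np.float64(30.9), 'sel axis', np.float64(99.2), 'line', np.float64(99.2))
(np.int32(20), [262.4, 86.0], np.float64(32.0), 'sel axis', np.float64(17.9), 'line', np.float64(23.5))
(np.int32(45), [290.4, 90.8], np.float64(15.4), 'sel axis', np.float64(78.8), 'line', np.float64(79.5))
(np.int32(21), [311.9, 86.0], np.float64(30.6), 'sel axis', np.float64(120.1), 'line', np.float64(128.9))
(np.int32(34), [254.2, 95.3], np.float64(35.3), 'sel axis', np.float64(-2.0), 'line', np.float64(-0.5))
(np.int32(20), [317.0, 96.5], np.float64(30.5), 'sel axis', np.float64(141.2), 'line', np.float64(139.9))
(((532.101806640625, 236.93421936035156), (83.8748550415039, 45.25247573852539), 5.852332592010498), (178, 23, 50, 92))
```

The selector reads 79.5° (the fourth click is 80°) and the block is still in place. Before reaching over the button, I'll check the clearance to the glue bottle.

```bash
python3 - <<'E'
from h import *
from scipy.optimize import least_squares
V=[]
for c in ("top","scene"):
    p=eyes.camera(c)
    for n in ["pva_bottle","spray_can","read_button"]:
        d=eyes.look_for(n,p)
        if d: print(c,n,np.round(d[0]["bbox"]),round(d[0]["conf"],2)); V.append((p,n,np.array(d[0]["bbox"])))
t=np.linspace(0,2*np.pi,24)
def bb(p,xy,r,z0,h,rt):
    P=np.array([proj(p,[xy[0]+a*np.cos(k),xy[1]+a*np.sin(k),z]) for k in t for a,z in((r,z0),(r,z0+.6*h),(rt,z0+h))]);return np.r_[P.min(0),P.max(0)]
for n,r,z0,h,rt in (("pva_bottle",.029,0,.181,.008),("spray_can",.0345,0,.225,.03),):
    f=lambda x:np.concatenate([bb(p,x,r,z0,h,rt)-b for p,m,b in V if m==n])
    s=least_squares(f,[.72,.1],loss="soft_l1");print(n,s.x,s.fun.round(1))
E
```

```text
top pva_bottle [207.  96. 233. 127.] 0.75
top spray_can [262.  62. 298. 126.] 0.87
top read_button [166. 178. 190. 217.] 0.63
scene pva_bottle [166. 169. 188. 222.] 0.65
scene spray_can [189. 121. 219. 192.] 0.9
scene read_button [202. 221. 213. 230.] 0.43
pva_bottle [0.73187678 0.14355466] [-5.2 -5.3  1.1  3.1 -0.5 -0.9  6.   0.6]
spray_can [0.75231378 0.00277087] [-0.  -0.8 -3.6 -0.6  4.  -0.7  8.2  1.7]
```

Call:
{"api": "arm_command", "payload": {"steps": [{"slide":[0.04,0,0],"rot":[0,0,0],"grip":0},{"slide":[0.05,0,0],"rot":[0,0,0],"grip":0},{"slide":[0.05,0,0],"rot":[0,0,0],"grip":0},{"slide":[0.046,0,-0.04],"rot":[0,0,0],"grip":0},{"slide":[0,0,-0.05],"rot":[0,0,0],"grip":0},{"slide":[0,0,-0.05],"rot":[0,0,0],"grip":0},{"slide":[0,0,-0.03],"rot":[0,0,0],"grip":0},{"slide":[0,0,0],"rot":[0,0,0],"grip":0}]}}

```text
time: 25.5
ee_pos: [0.6019, 0.1494, 0.0853]
eef_rot: [0.999, 0.053, -0.002, 0.0]
ft_force: [0.1, -0.4, 0.5]
width: 0.0003
grip_force: 0.0
```

```bash
python3 st.py; python3 - <<'E'
from h import *
p=eyes.camera("wrist")
for n in ["read_button","pva_bottle"]:
    for d in eyes.look_for(n,p)[:2]: print(n,np.round(d["bbox"]),round(d["conf"],2))
print("pred",[proj(p,[*(BTN+RM@[a*.014,b*.014]),.055]).round(1) for a,b in((1,0),(-1,0),(0,1),(0,-1))])
E
```

```text
25.5 [0.6019 0.1494 0.0853] yaw 6.08 tilt [-0.0023  0.0003] [ 0.13  0.5  -0.58  1.6   0.29  1.14 -1.99] 0.0003404308036719806 [ 0.1 -0.4  0.5] [0.05 0.02 0.06] 0.0
read_button [253. 218. 302. 244.] 0.6
read_button [474.   1. 559.  80.] 0.46
pva_bottle [276.   3. 395.  66.] 0.61
pva_bottle [474.   0. 560.  79.] 0.27
pred [array([277.5, 217.9]), array([277.5, 260.6]), array([254.9, 239.7]), array([300.1, 239.7])]
```

The button is seen at (253–302, 218 and down), which matches the prediction. I'm stepping down.

Call:
{"api": "arm_command", "payload": {"steps": [{"slide":[0.001,0.0005,-0.01],"rot":[0,0,0],"grip":0},{"slide":[0,0,-0.006],"rot":[0,0,0],"grip":0},{"slide":[0,0,-0.003],"rot":[0,0,0],"grip":0},{"slide":[0,0,-0.003],"rot":[0,0,0],"grip":0},{"slide":[0,0,-0.003],"rot":[0,0,0],"grip":0},{"slide":[0,0,0],"rot":[0,0,0],"grip":0},{"slide":[0,0,0],"rot":[0,0,0],"grip":0},{"slide":[0,0,0],"rot":[0,0,0],"grip":0}]}}

```text
time: 26.65
ee_pos: [0.6043, 0.1505, 0.0628]
eef_rot: [0.999, 0.053, -0.0, 0.0]
ft_force: [-2.9, -1.1, 4.3]
width: -0.0
grip_force: 2.0
```

Call:
{"api": "arm_command", "payload": {"steps": [{"slide":[0,0,-0.001],"rot":[0,0,0],"grip":0},{"slide":[0,0,-0.001],"rot":[0,0,0],"grip":0},{"slide":[0,0,-0.001],"rot":[0,0,0],"grip":0},{"slide":[0,0,0],"rot":[0,0,0],"grip":0},{"slide":[0,0,0],"rot":[0,0,0],"grip":0},{"slide":[0,0,0],"rot":[0,0,0],"grip":0},{"slide":[0,0,0],"rot":[0,0,0],"grip":0},{"slide":[0,0,0],"rot":[0,0,0],"grip":0}]}}

```text
time: 27.65
ee_pos: [0.6045, 0.1505, 0.0612]
eef_rot: [0.999, 0.053, 0.0, 0.0]
ft_force: [-8.9, -3.6, 19.3]
width: 0.0
grip_force: 9.5
```

Call:
{"api": "arm_command", "payload": {"steps": [{"slide":[0,0,0.003],"rot":[0,0,0],"grip":0},{"slide":[0,0,0],"rot":[0,0,0],"grip":0},{"slide":[0,0,0],"rot":[0,0,0],"grip":0},{"slide":[0,0,0],"rot":[0,0,0],"grip":0},{"slide":[0,0,0],"rot":[0,0,0],"grip":0},{"slide":[0,0,0],"rot":[0,0,0],"grip":0},{"slide":[0,0,0],"rot":[0,0,0],"grip":0},{"slide":[0,0,0],"rot":[0,0,0],"grip":0}]}}

```text
time: 28.65
ee_pos: [0.6045, 0.1506, 0.0628]
eef_rot: [0.999, 0.053, 0.0, -0.0]
ft_force: [-0.0, -1.2, 4.7]
width: 0.0006
grip_force: 2.0
```

Call:
{"api": "arm_command", "payload": {"steps": [{"slide":[0,0,0.002],"rot":[0,0,0],"grip":0},{"slide":[0,0,0],"rot":[0,0,0],"grip":0},{"slide":[0,0,0],"rot":[0,0,0],"grip":0},{"slide":[0,0,0],"rot":[0,0,0],"grip":0},{"slide":[0,0,0],"rot":[0,0,0],"grip":0},{"slide":[0,0,0],"rot":[0,0,0],"grip":0},{"slide":[0,0,0],"rot":[0,0,0],"grip":0},{"slide":[0,0,0],"rot":[0,0,0],"grip":0}]}}

```text
time: 29.65
ee_pos: [0.6045, 0.1505, 0.0647]
eef_rot: [0.999, 0.053, 0.0, 0.0]
ft_force: [2.0, 0.8, 3.4]
width: 0.0004
grip_force: 1.5
```

Call:
{"api": "arm_command", "payload": {"steps": [{"slide":[0,0,0.005],"rot":[0,0,0],"grip":0},{"slide":[0,0,0],"rot":[0,0,0],"grip":0},{"slide":[0,0,0],"rot":[0,0,0],"grip":0},{"slide":[0,0,0],"rot":[0,0,0],"grip":0},{"slide":[0,0,0],"rot":[0,0,0],"grip":0},{"slide":[0,0,0],"rot":[0,0,0],"grip":0},{"slide":[0,0,0],"rot":[0,0,0],"grip":0},{"slide":[0,0,0],"rot":[0,0,0],"grip":0}]}}

```text
time: 30.65
ee_pos: [0.6044, 0.1505, 0.0697]
eef_rot: [0.999, 0.053, 0.0, 0.0]
ft_force: [0.5, -0.0, 0.3]
width: 0.0005
grip_force: 0.0
```

The spring profile is clear: about 0 N at 0.0697, 3.4 N at 0.0647, and 4.7 N at 0.0628, then a hard stop (19 N). So the button bottomed and came back. I'm retreating for a final check.

Call:
{"api": "arm_command", "payload": {"steps": [{"slide":[0,0,0.03],"rot":[0,0,0],"grip":0},{"slide":[0,0,0.05],"rot":[0,0,0],"grip":0},{"slide":[-0.02,0,0.05],"rot":[0,0,0],"grip":0},{"slide":[-0.05,0,0.05],"rot":[0,0,0],"grip":0},{"slide":[-0.05,0,0.02],"rot":[0,0,0],"grip":0},{"slide":[-0.05,0,0],"rot":[0,0,0],"grip":0},{"slide":[-0.02,0,0],"rot":[0,0,0],"grip":0},{"slide":[0,0,0],"rot":[0,0,0],"grip":0}]}}

```text
time: 31.65
ee_pos: [0.4196, 0.1505, 0.2644]
eef_rot: [0.999, 0.053, 0.001, 0.001]
ft_force: [0.2, 0.1, 1.0]
width: 0.0006
grip_force: 0.0
```

```bash
python3 st.py; python3 - <<'E'
from h import *
p=eyes.camera("wrist")
for n in ["long_block_center","read_button","selector"]:
    for d in eyes.look_for(n,p)[:1]: print(n,np.round(d["bbox"]),round(d["conf"],2))
u=proj(p,[*SEL,.052]).astype(int);print(u)
for o in pointer(p,185):
    if o[2]<22: print(o)
l=proj(p,[.532,.237,.069]).astype(int)
print(rect(p,(l[0]-45,max(l[1]-60,0),l[0]+45,l[1]+60),.069,lambda h:(h[...,2]>205)&(h[...,1]>40)))
E
```

```text
31.65 [0.4196 0.1505 0.2644] yaw 6.11 tilt [0.0009 0.0008] [ 0.27 -0.07 -0.68  1.81 -0.04  1.38 -1.86] 0.0006035787756116574 [0.2 0.1 1. ] [-0.05 -0.05  0.  ] 0.0
long_block_center [521. 301. 532. 343.] 0.71
read_button [285.   0. 311.  24.] 0.73
selector [260.  88. 312. 136.] 0.94
[286 110]
(np.int32(42), [290.1, 94.1], np.float64(15.6), 'sel axis', np.float64(78.9), 'line', np.float64(80.0))
(((531.8309936523438, 236.847412109375), (83.34135437011719, 45.496803283691406), 5.988630771636963), (180, 29, 49, 89))
```

The selector reads 80°, the block is on the plate and the arm is clear, so I'm handing in.

```bash
python3 -c "
from bench import order;print(order.close_job())"
```

```text
the job is handed in; nothing more can be done
None
```

I handed the job in at about 32 s: the long block was laid on the bench, then flat on the plate between the lips; the selector reads 80° (fourth click), and the button was pressed to its stop and sprang back.

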